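# Release the T-wrench from the check stand and hang it back on the crowded fork rack

### The job

The T-wrench standing in the check stand is finished: take hold of the loose black sleeve of the stand's crank, keep hold of it and wind the crank clockwise all the way to its stop, so that the strap swings off the wrench. Then lift the wrench out and hang it in the one empty fork of the tool rack, its crossbar lying level across both prongs and square to them, lowering it gently rather than dropping it, and let go. Do not knock the wrenches hanging on either side or disturb the other things on the bench.

Things in the scene. Friction and masses are not known exactly. Their poses are not given: they have to be found in the camera images.
- crank (a joint): Angle of the stand's crank about its vertical axis, rad: 0 to 0.12 at the start (strap over the wrench's crossbar), growing clockwise seen from above to the hard stop at 2.6 (strap swung away). Stays where it is left; friction 0.15 N m, about 2 to 4 N at the sleeve. It must only turn while fingers hold the sleeve.
- crank_sleeve (a point): Centre of the crank's black upright sleeve: 28 mm diameter, 70 mm tall, 65 mm from the crank axis, 0.218 m above the bench. It spins freely on its vertical pin, so a gripper can keep its heading while cranking. The steel crank arm lies 3 mm below its lower end. Only the position matters; the axes spin with the sleeve.
- crank_axis (a point): Point on the crank's vertical axis, in the hub on the check stand's grey post (40 mm diameter, top of hub 0.189 m above the bench). Axes are the stand's: z up; the wrench's nest lies 110 mm towards -y. At crank angle 0 the crank arm points to -x and the strap to -y; strap 24 mm wide, reaching 86 mm from the axis, 4 mm above the crossbar.
- wrench_head (a point): Centre of the square dark head (22 x 22 mm, 42 mm tall) on top of the T-wrench in the check stand: grasp it here from above; flats face the point's x and y, z is up. Below the head: steel crossbar 16 x 16 mm, 90 mm long along y, top 21 mm and underside 37 mm below this point; then a round shank, 14 mm thick, 140 mm long. About 0.4 kg.
- stand: Check stand, fixed. Origin on the bench under the wrench's nest, a 56 mm square aluminium block 70 mm high with an upright hole about 3 mm wider than the shank, in which the lower 60 mm of the shank stand: lift the wrench straight up by at least 65 mm. The crank post stands 110 mm to its +y.
- free_fork (a point): Seat point of the rack's one empty fork: midway between its two prongs, level with their top faces, 0.185 m above the bench; the middle of the crossbar's underside belongs here (head's centre then 37 mm above). x points along the prongs into the rack, y along the rack, z up. Gap between prongs 26 mm for the shank. Enter from -x, crossbar along y, underside 12 mm or more above the seat, then lower.
- rack: Fork rack, fixed: aluminium rail with five forks 105 mm apart along its y, axes as the seat's. Origin on the bench under the middle fork's seat. Prongs are 8 mm wide; 24 to 32 mm in front (-x) of each seat their tips stand 8 mm up; the rail begins 28 mm behind the seat, 6 mm higher than it. About 15 mm is free between crossbar ends of neighbours.
- tag: Blank steel tag, 18 x 34 x 3 mm, lying on the rail behind the empty fork; its origin is the seat point of that fork, axes as the seat's.
- tee_a_head (a point): Centre of the square head (22 mm square, 26 to 30 mm tall) of a neighbouring T-wrench hanging at one end of the rack, crossbar 16 x 16 x 88 mm along its y just below the head, shank hanging down to about 50 mm above the bench. It hangs loose: do not knock it (not more than 12 mm or 0.25 rad).
- tee_b_head (a point): Centre of the square head (22 mm square, 26 to 30 mm tall) of a neighbouring T-wrench hanging at an inner fork of the rack, crossbar 16 x 16 x 90 mm along its y just below the head, shank hanging down to about 50 mm above the bench. It hangs loose: do not knock it (not more than 12 mm or 0.25 rad).
- tee_c_head (a point): Centre of the square head (22 mm square, 26 to 30 mm tall) of a neighbouring T-wrench hanging at an inner fork of the rack, crossbar 16 x 16 x 86 mm along its y just below the head, shank hanging down to about 50 mm above the bench. It hangs loose: do not knock it (not more than 12 mm or 0.25 rad).
- tee_d_head (a point): Centre of the square head (22 mm square, 26 to 30 mm tall) of a neighbouring T-wrench hanging at the other end of the rack, crossbar 16 x 16 x 90 mm along its y just below the head, shank hanging down to about 50 mm above the bench. It hangs loose: do not knock it (not more than 12 mm or 0.25 rad).
- bearing: Bystander, leave alone: flat steel bearing ring, 76 mm across and 22 mm high, lying on the bench. Origin: on its underside.
- bush: Bystander, leave alone: flanged brass bush, 52 mm across and 50 mm high, standing on the bench. Origin: on its underside.
- oil: Bystander, leave alone: closed grey plastic bottle, 52 mm across and 130 mm high, standing on the bench. Origin: on its underside.
- hammer: Bystander, leave alone: hammer with black handle, 260 mm long, lying on the bench. Origin: on its underside, middle of its length.
- wrench: The same T-wrench as a whole; origin at the middle of the underside of its crossbar, 37 mm below the centre of its head, same axes.
- sleeve: The crank's sleeve as a whole; origin at its lower end on its axis, 35 mm below its centre; it spins freely about z.
Not all that is in view belongs to the job. Leave any turquoise look-alike of the wrench alone.

How it is judged (in metres and radians):
On the way, in this order (a step that is already met when the one before it is completed fails the run):
1. the crank is wound to its stop, the strap clear of the wrench (value of joint crank above 2.45 rad), for 0.2 s.
2. the wrench hangs in the empty fork (x of wrench_head in the frame of free_fork between -0.018 and 0.024 m and y of wrench_head in the frame of free_fork between -0.009 and 0.009 m and z of wrench_head in the frame of free_fork between 0.033 and 0.041 m and angle between wrench_head's own z axis and vertical below 0.1 rad and angle between the y axis of wrench_head and the y axis of free_fork, either way round below 0.2 rad), for 0.2 s.
At the end, for the whole second after the job is handed in: Wrench released and still in the empty fork: head centre within 9 mm of mid-fork, -18 to +24 mm along the prongs, 33 to 41 mm above the seat, tilt under 0.1 rad, crossbar along the rack within 0.2 rad; crank above 2.4 rad; neighbours within 12 mm of their start (all of step 2 and value of joint crank above 2.4 rad and contact force between the fingers and wrench below 0.1 N and linear speed of wrench below 0.03 m/s and angular speed of wrench below 0.3 rad/s and distance of each of tee_a_head, tee_b_head, tee_c_head, tee_d_head from where it was at the start of the episode below 0.012 m); the robot touches nothing.
It fails at once if the crank is pushed or flung round with its sleeve not held (turning faster than 0.4 rad/s without fingers on the sleeve) ((velocity of joint crank above 0.4 rad/s or velocity of joint crank below -0.4 rad/s) and contact force between the fingers and sleeve below 0.2 N).
It fails at once if a neighbouring wrench is knocked (moved over 12 mm or tipped over 0.25 rad) (distance of any of tee_a_head, tee_b_head, tee_c_head, tee_d_head from where it was at the start of the episode above 0.012 m or angle between any of tee_a_head, tee_b_head, tee_c_head, tee_d_head's own z axis and vertical above 0.25 rad).
It fails at once if the wrench is dropped (falls faster than 0.35 m/s with no fingers on it) (linear speed of wrench above 0.35 m/s and contact force between the fingers and wrench below 0.1 N).
It fails at once if another thing on the bench is moved by more than 30 mm (distance of any of bearing, bush, oil, hammer from where it was at the start of the episode above 0.03 m).
It also fails if it takes over 59 s, if anything falls off the work surface, if the arm or the gripper's body presses on something with over 40 N, if the wrist force passes 120 N, or if a joint passes its speed limit or range.

### The arm

A 7-joint arm with a two-finger parallel gripper is mounted at the origin on the work surface. World frame = base frame: x ahead of the robot, y to its left, z up, the work surface at z = 0. Lengths are in mm, angles in degrees, forces in N, time in s.
With the tool pointing down it reaches from about 400 to 750 mm from the base axis. Payload 19.5 kg.
Tool frame: the origin (TCP) lies at the very end of the fingers, on their centre line; the grasp point (between the pads) lies 19 mm behind it; z points along the fingers, x is the direction in which the jaws open and shut, and the axes are right-handed (so a half turn about z gives the same grasp; the last joint's range is limited). The gripper opens to 85 mm and grips with 20 to 120 N. Pads are 22 mm wide; open, the fingers measure 114 mm over their backs; the gripper's body (76 mm by 85 mm) begins 54 mm behind the grasp point. The pads swing forward as they close: fully open they stand 13 mm farther back than shut.
Start: joints at [-70.285, 40.479, -1.581, 85.061, 1.261, 54.483, -4.326], TCP at [216.358, 532.714, 231.268] pointing down, gripper open.
Joint ranges: [-155.06, 155.06], [-18.47, 123.98], [-90, 86.84], [0, 140.48], [-83.41, 263.41], [0, 116], [-161.91, 161.91]. Speed limits (degrees/s): [108.29, 108.29, 147.25, 147.25, 172.46, 172.46, 172.46].

### API

Orientations are given as [roll, pitch, yaw] about the fixed x, y, z axes, in that order (R = Rz(yaw) Ry(pitch) Rx(roll)).
In Python, from workcell import ctrl, get_image, camera_params gives the robot as it stands.
- The arm moves only by the shell command python3 -m handwheel 'ROWS' [OPENING] [FORCE]. ROWS is JSON, a list of rows, each an object with "xyz": the shift along the world's x, y, z in cm, a list of three; "rot": the turn, a rotation vector about the world's x, y, z in rad, a list of three. In form: [{"xyz": [x, y, z], "rot": [rx, ry, rz]}, ...]. A call has 1 to 10 rows; each row shifts and turns the commanded pose from where the row before left it; what a row does not reach is not made up. A row lasts 1/10 s, in which the tool goes at most 50 mm and 8.59 degrees, less where a joint would pass 70% of its speed; a pose out of reach is approached as far as the arm can. A call with a gripper value outside its range is refused whole. OPENING is the opening, from 0 (shut) to 1 (fully open), set as the call begins (- or left out, the last holds). The fingers move at their own pace and stop on an object; FORCE is the grip in N (left out, the last holds). Time passes only in rows, so rows that do not move let the fingers close. It gives the time, the measured TCP pose, the force and the opening at its end, in the units of the state.
- ctrl.observe(): the state, without advancing time (a new reading comes with each control period).
- get_image(name): name is "side" or "top"; returns (picture, depth): 480x640x3 uint8, red, green, blue; 480x640 float32, mm along the optical axis (not along the pixel's ray), 0 where there is no reading.
- camera_params(name): a dict with "fov_y" (degrees; the focal length in pixels is half the picture's height over the tangent of half this angle, whatever the lens; pixels are square), "cx", "cy" (the principal point, pixels), "distortion" ([k1, k2, p1, p2, k3] as OpenCV has them; the pictures are not rectified), "world_from_camera" (4x4, takes a point from camera to world coordinates). Camera axes: x right, y down, z forward; pixel columns grow to the right and rows downward; lengths in mm; the calibration is good to about 2 mm. A picture is of the moment at which its call begins. camera_params takes no time and is no camera call.
- ctrl.hand_in(): hands the job in, once; it reports no verdict.
The state is a dict: "t": time; "qpos": joint angles; "qd": joint speeds; "tau": joint torques, N m; "ee_pos": TCP position; "ee_rot": TCP orientation; "contact_force": force on the tool from outside, world axes, zero at the start; "wrist_torque": the same for the moment, N m; "opening": opening from 0.0 (shut) to 1.0 (fully open).
Only numpy, scipy, OpenCV 4.12 (cv2) and the standard library are available. Lean on these libraries where they do the work, as an engineer would, in place of code of your own. Each camera call takes 0.05 s, during which the arm holds its last target.

## Working session

There is one attempt and no reset: what is moved stays moved. The work goes in short steps, Python scripts to look and compute and a shell command to move; the robot and the scene stay as the last step left them, time stands still between calls to the robot, and variables do not carry over. Pictures are saved under pics/ and viewed, and the job is handed in when it is done.

```bash
ls; mkdir -p pics
python3 - <<'E'
from workcell import ctrl,get_image,camera_params
import cv2,numpy as np
print(ctrl.observe())
for n in("side","top"):
    p,d=get_image(n); cv2.imwrite(f"pics/{n}0.png",p[:,:,::-1]); np.save(f"pics/{n}0_d.npy",d)
    print(n,camera_params(n))
E
```

```text
pics
{'t': 0.0, 'qpos': array([-70.28498824,  40.51501692,  -1.58167657,  85.08251372,
         1.2597071 ,  54.47982919,  -4.32569918]), 'qd': array([ 0.0311527 ,  0.03775347,  0.03233378, -0.01233845,  0.02777262,
       -0.0764782 ,  0.03669216]), 'tau': array([-3.37467591e-04, -8.83208156e+01,  1.23450894e+00, -2.36164731e+01,
        1.68340851e-02,  6.53200797e-03,  3.58163675e-05]), 'ee_pos': array([216.27989645, 532.51582774, 230.82435939]), 'ee_rot': array([1.79998429e+02, 6.00373585e-02, 6.78948942e+01]), 'contact_force': array([0.15344085, 0.15827326, 0.12195211]), 'wrist_torque': array([-0.04356346, -0.0185438 ,  0.04966247]), 'opening': 0.9983789769631264}
side {'fov_y': 57.61606597437853, 'cx': 326.4424351508324, 'cy': 243.07824891336077, 'distortion': array([0.00727748, 0.        , 0.        , 0.        , 0.        ]), 'world_from_camera': array([[-7.76341662e-01,  3.46358351e-01, -5.26620847e-01,
         1.16948860e+03],
       [ 6.30308829e-01,  4.29381042e-01, -6.46794172e-01,
         8.05967761e+02],
       [ 2.09844509e-03, -8.34067032e-01, -5.51659118e-01,
         8.43116934e+02],
       [ 0.00000000e+00,  0.00000000e+00,  0.00000000e+00,
         1.00000000e+00]])}
top {'fov_y': 48.27457463427201, 'cx': 319.1975965999905, 'cy': 231.75743164407544, 'distortion': array([-0.16572672,  0.        ,  0.        ,  0.        ,  0.        ]), 'world_from_camera': array([[-2.60684218e-02, -9.92326211e-01,  1.20868223e-01,
         4.02157074e+02],
       [-9.99470450e-01,  2.82277112e-02,  1.61868886e-02,
        -1.20252517e+01],
       [-1.94745071e-02, -1.20382251e-01, -9.92536577e-01,
         1.33041728e+03],
       [ 0.00000000e+00,  0.00000000e+00,  0.00000000e+00,
         1.00000000e+00]])}
```

View pics/side0.png

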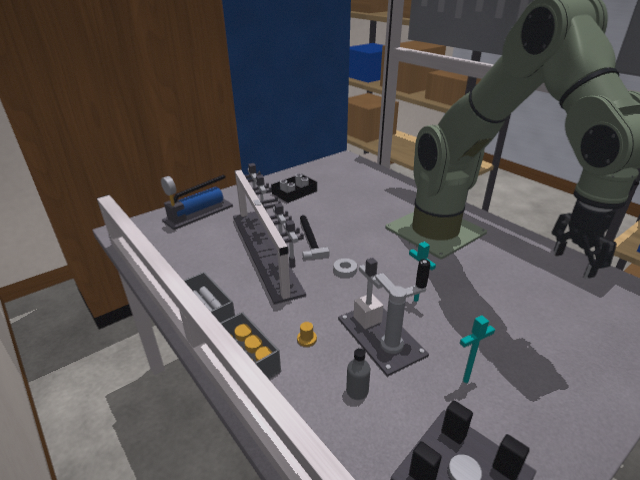

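View pics/top0.png

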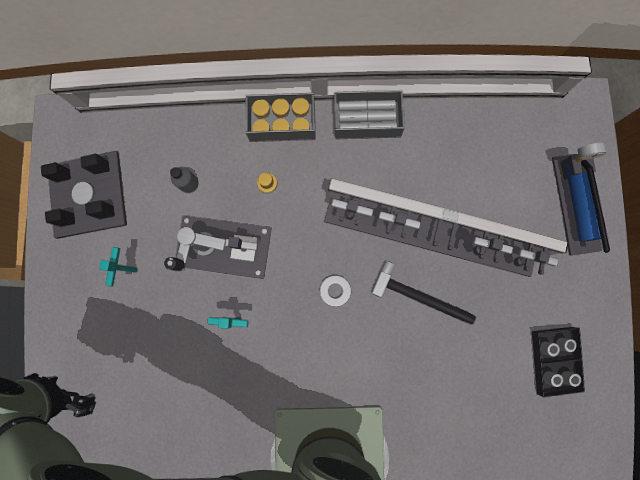

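The side view shows the stand at (385,310), with the black sleeve at (422,273), and the rack at (265,230). In the top view the hub is at (186,236), the sleeve at (174,263), the dark head at about (235,243), and the gap in the rack at about (447,230). The turquoise look-alikes are at (112,266) and (228,322). I'll enlarge the crops.

```bash
cat > h.py <<'E'
import cv2,numpy as np
from workcell import ctrl,get_image,camera_params
def K(n):
    p=camera_params(n); f=240/np.tan(np.radians(p['fov_y']/2))
    return np.array([[f,0,p['cx']],[0,f,p['cy']],[0,0,1]]),np.array(p['distortion']),np.array(p['world_from_camera'])
def ray(n,uv):
    k,d,T=K(n); q=cv2.undistortPoints(np.float64([[uv]]),k,d)[0,0]
    return T[:3,3],T[:3,:3]@np.array([q[0],q[1],1])
def plane(n,uv,z):
    o,r=ray(n,uv); return o+r*(z-o[2])/r[2]
def depthpt(n,uv,D):
    o,r=ray(n,uv); return o+r*D
def proj(n,P):
    k,d,T=K(n); Ti=np.linalg.inv(T)
    return cv2.projectPoints(np.float64(P).reshape(-1,1,3),cv2.Rodrigues(Ti[:3,:3])[0],Ti[:3,3],k,d)[0][:,0]
def cloud(n,D):
    k,d,T=K(n); v,u=np.mgrid[:480,:640]
    q=cv2.undistortPoints(np.float64(np.stack([u,v],-1).reshape(-1,1,2)),k,d)[:,0]
    c=np.c_[q,np.ones(len(q))]*D.reshape(-1,1)
    return (c@T[:3,:3].T+T[:3,3]).reshape(480,640,3)
def tri(a,b):
    o1,r1=ray('side',a);o2,r2=ray('top',b)
    s=np.linalg.lstsq(np.c_[r1,-r2],o2-o1,rcond=None)[0]
    p,q=o1+s[0]*r1,o2+s[1]*r2
    return (p+q)/2,np.linalg.norm(p-q)
E
python3 - <<'E'
import cv2
t=cv2.imread('pics/top0.png');s=cv2.imread('pics/side0.png')
def c(i,x,y,w,h,k,n): cv2.imwrite(n,cv2.resize(i[y:y+h,x:x+w],None,fx=k,fy=k,interpolation=cv2.INTER_CUBIC))
c(t,155,200,125,90,6,'pics/c_top_stand.png')
c(t,320,170,250,110,3.2,'pics/c_top_rack.png')
c(s,330,230,110,145,4,'pics/c_side_stand.png')
c(s,225,155,110,145,4,'pics/c_side_rack.png')
E
```

```text
(no output)
```

View pics/c_top_stand.png

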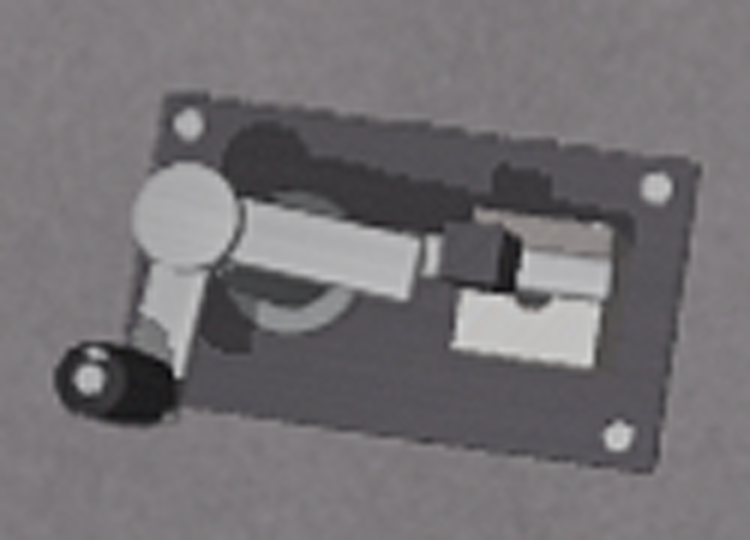

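View pics/c_top_rack.png

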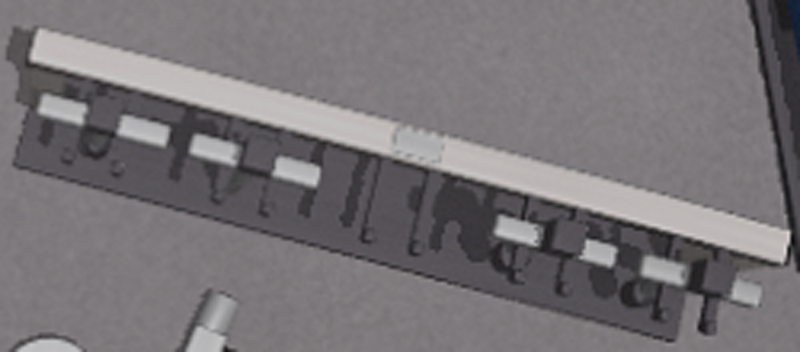

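View pics/c_side_stand.png

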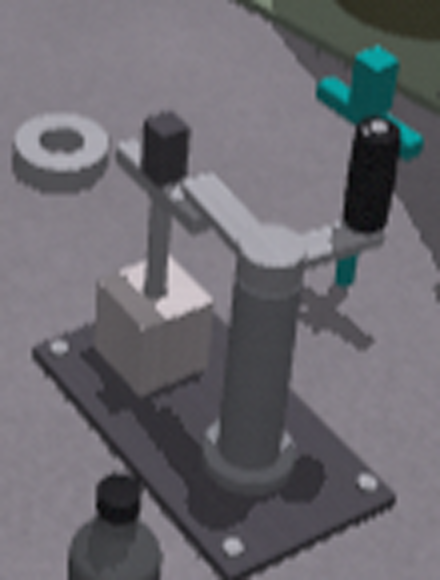

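View pics/c_side_rack.png

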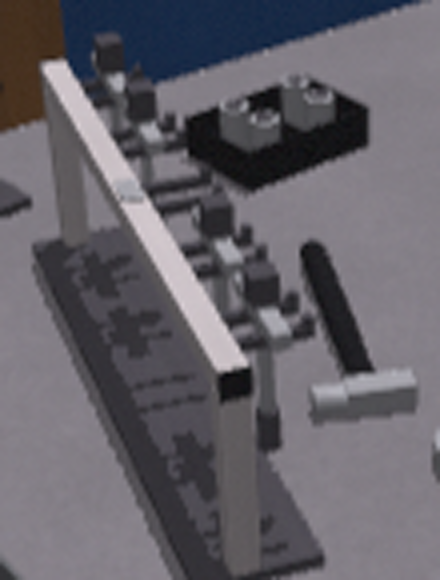

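Rack: one gap, in the middle. The bare prongs run in the top crop from (375,160) to (368,235) and from (425,170) to (417,246), and the tag on the rail behind them is at (418,142). The other four forks carry wrenches. The wrench in the stand is the grey one with the dark head and the strap beside it, not the turquoise pair. Next I'll measure.

Run:
```python
from h import *
for n in('top','side'):
    D=np.load(f'pics/{n}0_d.npy'); C=cloud(n,D); np.save(f'pics/{n}0_c.npy',C)
C=np.load('pics/top0_c.npy'); S=np.load('pics/side0_c.npy')
def reg(C,x,y,w,h,z0,z1,lab):
    P=C[y:y+h,x:x+w].reshape(-1,3); P=P[(P[:,2]>z0)&(P[:,2]<z1)]
    if len(P)<4: print(lab,len(P));return
    r=cv2.minAreaRect(P[:,:2].astype(np.float32)); print(lab,len(P),P.mean(0).round(1),'rect',np.round(r[0],1),np.round(r[1],1),round(r[2],1))
for n,c,(hx,hy,hw,hh),(sx,sy,sw,sh),(wx,wy,ww,wh) in (('top',C,(172,222,28,28),(160,250,30,25),(222,230,25,25)),('side',S,(380,270,40,30),(408,250,30,50),(360,255,25,30))):
    reg(c,hx,hy,hw,hh,182,195,n+' hub'); reg(c,sx,sy,sw,sh,245,262,n+' sleeve top');reg(c,sx,sy,sw,sh,190,262,n+' sleeve all'); reg(c,wx,wy,ww,wh,200,216,n+' head top'); reg(c,wx,wy,ww,wh,175,216,n+' head all')
print('nest'); reg(C,225,235,40,35,60,80,'nest')
reg(C,320,170,250,110,187,196,'rail')
print('hub ray',plane('top',(186.2,236.2),189),'sleeve',plane('top',(169.7,263.3),253))
a=plane('top',(320+368/3.2,170+237/3.2),193);b=plane('top',(320+417/3.2,170+248/3.2),193);print('prong tips',a,b,np.linalg.norm(a-b))
# heights map in rack gap
Z=C[:,:,2]
for v in range(218,252,3): print(v,Z[v,428:470:2].round(0).astype(int))
```

```text
top hub 277 [540.7 297.3 187.7] rect [541.1 295.2] [42.6 45.6] 26.1
top sleeve top 136 [477.9 312.8 251.6] rect [477.9 313.1] [25.8 25.3] 30.1
top sleeve all 219 [477.  309.8 238.6] rect [477.7 313. ] [26.4 25.3] 30.1
top head top 113 [523.1 189.2 207. ] rect [523.6 189.9] [22.8 22.1] 80.2
top head all 163 [522.7 192.7 199.6] rect [523.3 198.5] [24.6 42.7] 0.8
side hub 192 [540.1 303.8 187.7] rect [526.1 300.7] [39.1 73.2] 89.2
side sleeve top 81 [483.5 318.2 251.1] rect [482.1 317.6] [25.5 23.2] 41.0
side sleeve all 300 [486.9 320.9 227.3] rect [481.8 317.6] [26.9 25.5] 17.3
side head top 71 [527.2 193.8 205.2] rect [526.3 192.2] [25.  23.6] 80.1
side head all 234 [529.3 207.3 189.8] rect [527.2 218.2] [78.5 27.8] 83.1
nest
nest 352 [518.4 188.   68.8] rect [523.5 189.5] [57.1 56.5] 81.1
rail 2834 [ 564.4 -273.8  190.6] rect [ 540.7 -270. ] [544.9  86.2] 73.1
hub ray [539.64998246 296.49648388 189.        ] sleeve [476.91417979 313.92057514 253.        ]
prong tips [ 507.07812937 -240.73699542  193.        ] [ 498.69080388 -273.60658769  193.        ] 33.92281421964383
218 [ 11  10 
[... 398 characters left out ...]
85 182  10  12   7  10  15 185 184  11   9  10   9
  10  14  12]
233 [  9  14   8   9 182 184   8   8  14   8  11   7 182 181  10   7  14  15
  11   8  10]
236 [  6   7  17 173 186 184  12   9  12  11  14 179 183 185  13   9   7  10
   9   9   7]
239 [  11   12    8  185  186   11 1330   13   10    9   15  183  184    8
   10   11   10   15   11   17    6]
242 [ 12  12   9 190 195  14   7  11   5  10 175 189 181   9  14  12  12  13
   9   8  12]
245 [ 12  13  15 184 191  12  10  13   9  13 186 183  14  12  12   8  10  15
  14  12  13]
248 [ 10  11  13  12  14  15  11  14  12  14 189 191   8  15  12  15  13  16
  11  15  13]
251 [-4  5  4  1  6 13 13 12 11 11 16 11  9 11  9 16 10  6 13  9 11]
```

Run:
```python
from h import *
print('sleeve tri',tri((424.5,261.7),(169.7,263.3)))
print('hub side',plane('side',(397.5,291.5),189),'tri',tri((397.5,291.5),(186.2,236.2)))
C=np.load('pics/top0_c.npy'); S=np.load('pics/side0_c.npy')
top=cv2.imread('pics/top0.png')
# rail top: bright & z in band
for n,c in(('top',C),('side',S)):
    im=cv2.imread(f'pics/{n}0.png')
    P=c.reshape(-1,3); m=(P[:,2]>180)&(P[:,2]<205)&(P[:,1]<0)&(P[:,1]>-560)&(P[:,0]>380)&(P[:,0]<760)&(im.reshape(-1,3).min(1)>150)
    lab=cv2.connectedComponentsWithStats(m.reshape(480,640).astype(np.uint8))
    i=1+np.argmax(lab[2][1:,4]); Q=P[(lab[1]==i).ravel()]
    r=cv2.minAreaRect(Q[:,:2].astype(np.float32)); l=cv2.fitLine(Q[:,:2].astype(np.float32),cv2.DIST_L2,0,.01,.01).ravel()
    print(n,'rail',len(Q),np.median(Q[:,2]).round(1),np.round(r,1) if 0 else r,'dir',np.degrees(np.arctan2(l[1],l[0])).round(1),l[2:].round(1))
    # dark heads of neighbours, tops
    m=(P[:,2]>214)&(P[:,2]<240)&(P[:,1]<0)&(P[:,1]>-560)&(P[:,0]>380)&(P[:,0]<700)
    k,L,s,ce=cv2.connectedComponentsWithStats(m.reshape(480,640).astype(np.uint8))
    for i in range(1,k):
        if s[i,4]>15:
            Q=P[(L==i).ravel()]; r=cv2.minAreaRect(Q[:,:2].astype(np.float32)); print('  head',ce[i].round(1),s[i,4],np.round(r[0],1),np.round(r[1],1),round(r[2],1),np.percentile(Q[:,2],90).round(1))
    # prongs in the gap
    m=(P[:,2]>175)&(P[:,2]<199)&(P[:,1]<-215)&(P[:,1]>-310)&(P[:,0]>480)&(P[:,0]<620)&(im.reshape(-1,3).max(1)<110)
    k,L,s,ce=cv2.connectedComponentsWithStats(m.reshape(480,640).astype(np.uint8))
    for i in range(1,k):
        if s[i,4]>15:
            Q=P[(L==i).ravel()]; r=cv2.minAreaRect(Q[:,:2].astype(np.float32));l=cv2.fitLine(Q[:,:2].astype(np.float32),cv2.DIST_L2,0,.01,.01).ravel(); print('  prong',ce[i].round(1),s[i],np.round(r[0],1),np.round(r[1],1),round(r[2],1),Q[:,2].mean().round(1),'dir',np.degrees(np.arctan2(l[1],l[0])).round(1))
```

```text
sleeve tri (array([477.02409156, 314.56926461, 250.97624761]), np.float64(0.09353315982089953))
hub side [545.10191413 301.47000009 189.        ] tri (array([540.31745351, 297.74448508, 184.07967495]), np.float64(0.2204402116250162))
top rail 2507 190.3 ((569.5905151367188, -277.777099609375), (537.0990600585938, 24.765216827392578), 73.32788848876953) dir 73.3 [ 570.5 -273.8]
  head [352.6 205.2] 118 [591.6 -65.5] [21.8 22.8] 73.8 228.1
  head [400.3 217.9] 126 [ 561.4 -164.2] [22.8 22.4] 76.2 230.6
  head [496.7 243.8] 132 [ 500.7 -366. ] [23.5 22.9] 76.5 233.1
  head [543.  256.5] 125 [ 470.8 -466.7] [22.8 20.9] 71.2 232.3
  prong [445.3 233.2] [433 218  32  32 271] [ 528.5 -269.9] [62.1 61.1] 72.8 184.1 dir -27.0
side rail 589 189.5 ((571.2825317382812, -276.2156677246094), (535.4631958007812, 23.437639236450195), 73.4468994140625) dir 73.4 [ 583.3 -236. ]
  head [251.7 166.7] 41 [ 475.1 -462.7] [23.5 23.1] 63.9 230.2
  head [259.5 178.5] 50 [ 505.3 -362.8] [24.4 22.2] 74.3 229.2
  head [278.4 206.8] 58 [ 564.1 -161.4] [26.1 22.6] 70.0 228.4
  head [289.7 224. ] 62 [594.2 -62. ] [25.1 21.4] 72.8 226.6
  prong [270.3 200.7] [260 196  21   9  67] [ 528.3 -264.4] [47.1 55.2] 77.2 182.7 dir -33.2
  prong [254.9 208.3] [251 201   9  16  23] [ 587.4 -263.4] [97.   1.9] 73.6 181.1 dir 73.6
  prong [268.6 206.1] [263 204  12   5  36] [ 545.3 -250.2] [12.  36.1] 74.5 181.0 dir -15.4
```

```bash
python3 -m handwheel '[{"xyz":[3,-2,5],"rot":[0,0,-0.13]},{"xyz":[3.5,-2.5,4],"rot":[0,0,-0.14]},{"xyz":[3.5,-2.5,0],"rot":[0,0,-0.14]},{"xyz":[3.5,-2.5,0],"rot":[0,0,-0.14]},{"xyz":[3.5,-2.5,0],"rot":[0,0,-0.14]},{"xyz":[3,-2.5,0],"rot":[0,0,-0.14]},{"xyz":[3,-2.5,0],"rot":[0,0,-0.14]},{"xyz":[0,0,0],"rot":[0,0,-0.14]},{"xyz":[0,0,0],"rot":[0,0,-0.14]},{"xyz":[0,0,0],"rot":[0,0,-0.09]}]' 1 40
```

```text
t: 1.1
ee_pos: [435.5, 370.0, 305.6]
ee_rot: [180.0, 0.0, -9.2]
contact_force: [0.1, -0.1, -0.2]
opening: 1.001
```

```bash
python3 -m handwheel '[{"xyz":[2.2,-2.8,0],"rot":[0,0,0]},{"xyz":[2.15,-2.7,-1],"rot":[0,0,0]},{"xyz":[0,0,0],"rot":[0,0,0]}]'
python3 - <<'E'
from h import *
print(ctrl.observe()['ee_pos'],ctrl.observe()['ee_rot'])
for n in('side','top'):
    p,d=get_image(n); cv2.imwrite(f'pics/{n}1.png',p[:,:,::-1])
    e=ctrl.observe()['ee_pos']; u,v=proj(n,[e])[0]; print(n,u,v,proj(n,[[479,315,253]]))
    x,y=int(u)-70,int(v)-60; x=max(x,0);y=max(y,0)
    cv2.imwrite(f'pics/c_{n}1.png',cv2.resize(p[y:y+130,x:x+140,::-1],None,fx=4.5,fy=4.5,interpolation=cv2.INTER_CUBIC)); print(x,y)
E
```

```text
t: 1.4
ee_pos: [481.1, 311.2, 294.9]
ee_rot: [179.8, -0.0, -9.2]
contact_force: [-0.8, 0.2, -0.3]
opening: 0.999
[481.10654027 311.16476813 294.90565738] [ 1.79836820e+02 -1.29860334e-02 -9.18342762e+00]
side 425.7412923132481 245.99000873449418 [[424.17055202 261.39108182]]
355 185
top 162.9484326987817 260.8717330356906 [[169.19333059 262.29678132]]
92 200
```

View pics/c_side1.png

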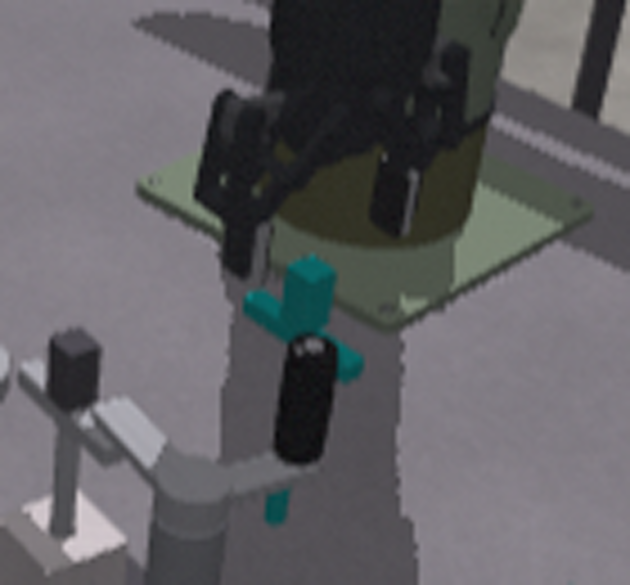

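View pics/c_top1.png

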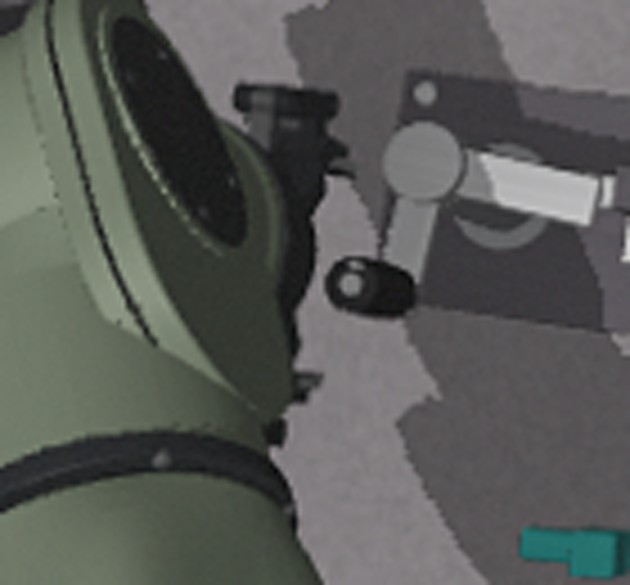

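```bash
python3 -c "
from workcell import ctrl
o=ctrl.observe();print(o['t'],o['ee_pos'],o['qd'].round(2))"
```

```text
1.5 [479.06051487 314.84140891 295.55902755] [-1.67 -0.31 -0.7  -0.39 -0.12  0.19 -0.39]
```

The crop shows the open jaws straddling the sleeve line. The sleeve's top is at (424,262) in the side view, where (479,315,253) projects to. I'll lower and close.

```bash
python3 -m handwheel '[{"xyz":[0,0,-3],"rot":[0,0,0]},{"xyz":[0,0,-3],"rot":[0,0,0]},{"xyz":[0,0,-3],"rot":[0,0,0]},{"xyz":[0,0,0],"rot":[0,0,0]},{"xyz":[0,0,0],"rot":[0,0,0]}]'; python3 -m handwheel '[{"xyz":[0,0,0],"rot":[0,0,0]},{"xyz":[0,0,0],"rot":[0,0,0]},{"xyz":[0,0,0],"rot":[0,0,0]},{"xyz":[0,0,0],"rot":[0,0,0]},{"xyz":[0,0,0],"rot":[0,0,0]},{"xyz":[0,0,0],"rot":[0,0,0]},{"xyz":[0,0,0],"rot":[0,0,0]},{"xyz":[0,0,0],"rot":[0,0,0]}]' 0.2 30;  python3 - <<'E'
from h import *
o=ctrl.observe();print(o['ee_pos'],o['contact_force'],o['opening'])
p,d=get_image('side'); cv2.imwrite('pics/c_side2.png',cv2.resize(p[200:330,350:490,::-1],None,fx=4.5,fy=4.5,interpolation=cv2.INTER_CUBIC))
E
```

```text
t: 2.0
ee_pos: [478.8, 315.9, 206.7]
ee_rot: [-180.0, 0.0, -8.8]
contact_force: [-0.8, -0.7, -0.2]
opening: 1.002
t: 2.8
ee_pos: [478.9, 315.3, 206.4]
ee_rot: [-180.0, 0.0, -8.9]
contact_force: [-2.9, 0.1, 7.3]
opening: 0.314
[478.90092902 315.34828718 206.36601255] [-2.92234784  0.13828474  7.29833312] 0.3144098097621703
```

View pics/c_side2.png

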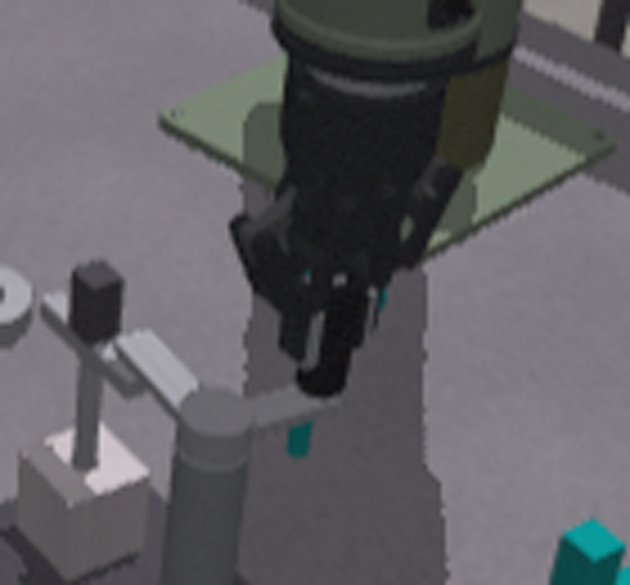

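Gripped: the opening is 27 mm on a 28 mm sleeve and the forces are small. The hub at about (541.8,299) with a 65 mm radius puts the crank at about 0.09 rad, as stated. I'll work out the arc steps.

Run:
```python
import numpy as np
H=np.array([541.8,299]);a=np.radians(165.7-6*np.arange(25))
P=H+65*np.c_[np.cos(a),np.sin(a)]
print((np.diff(P,axis=0)/10).round(2).tolist(),P[[8,16,24]].round(1))
```

```text
[[0.2, 0.65], [0.27, 0.62], [0.33, 0.59], [0.39, 0.56], [0.45, 0.51], [0.5, 0.46], [0.55, 0.41], [0.59, 0.35], [0.62, 0.28], [0.64, 0.22], [0.66, 0.15], [0.68, 0.08], [0.68, 0.01], [0.68, -0.06], [0.67, -0.13], [0.65, -0.2], [0.62, -0.27], [0.59, -0.33], [0.56, -0.39], [0.51, -0.45], [0.46, -0.5], [0.41, -0.55], [0.35, -0.59], [0.28, -0.62]] [[511.6 356.6]
 [564.4 360. ]
 [602.2 323. ]]
```

```bash
python3 -m handwheel '[{"xyz":[0.2,0.65,0],"rot":[0,0,0]},{"xyz":[0.27,0.62,0],"rot":[0,0,0]},{"xyz":[0.33,0.59,0],"rot":[0,0,0]},{"xyz":[0.39,0.56,0],"rot":[0,0,0]},{"xyz":[0,0,0],"rot":[0,0,0]}]' 0.2 40;python3 -m handwheel '[{"xyz":[0.45,0.51,0],"rot":[0,0,0]},{"xyz":[0.5,0.46,0],"rot":[0,0,0]},{"xyz":[0.55,0.41,0],"rot":[0,0,0]},{"xyz":[0.59,0.35,0],"rot":[0,0,0]},{"xyz":[0,0,0],"rot":[0,0,0]}]'
```

```text
t: 3.35
ee_pos: [491.3, 340.2, 206.4]
ee_rot: [-179.9, -0.0, -8.9]
contact_force: [-0.4, 3.2, 7.1]
opening: 0.319
t: 3.85
ee_pos: [512.5, 357.3, 206.4]
ee_rot: [-179.9, -0.1, -8.9]
contact_force: [2.3, 3.8, 5.7]
opening: 0.318
```

```bash
python3 -m handwheel '[{"xyz":[0.62,0.28,0],"rot":[0,0,0]},{"xyz":[0.64,0.22,0],"rot":[0,0,0]},{"xyz":[0.66,0.15,0],"rot":[0,0,0]},{"xyz":[0.68,0.08,0],"rot":[0,0,0]},{"xyz":[0.68,0.01,0],"rot":[0,0,0]},{"xyz":[0.68,-0.06,0],"rot":[0,0,0]},{"xyz":[0.67,-0.13,0],"rot":[0,0,0]},{"xyz":[0.65,-0.2,0],"rot":[0,0,0]},{"xyz":[0,0,0],"rot":[0,0,0]}]';python3 -m handwheel '[{"xyz":[0.62,-0.27,0],"rot":[0,0,0]},{"xyz":[0.59,-0.33,0],"rot":[0,0,0]},{"xyz":[0.56,-0.39,0],"rot":[0,0,0]},{"xyz":[0.51,-0.45,0],"rot":[0,0,0]},{"xyz":[0.46,-0.5,0],"rot":[0,0,0]},{"xyz":[0.41,-0.55,0],"rot":[0,0,0]},{"xyz":[0,0,0],"rot":[0,0,0]}]'
```

```text
t: 4.75
ee_pos: [565.5, 359.9, 206.5]
ee_rot: [-180.0, -0.1, -8.9]
contact_force: [1.2, -1.1, 5.5]
opening: 0.318
t: 5.45
ee_pos: [596.6, 334.6, 206.5]
ee_rot: [-180.0, -0.0, -8.9]
contact_force: [-0.9, -3.2, 7.0]
opening: 0.317
```

```bash
python3 -m handwheel '[{"xyz":[0.35,-0.59,0],"rot":[0,0,0]},{"xyz":[0.28,-0.62,0],"rot":[0,0,0]},{"xyz":[0,0,0],"rot":[0,0,0]},{"xyz":[0,0,0],"rot":[0,0,0]}]';python3 -m handwheel '[{"xyz":[0.1,-0.3,0],"rot":[0,0,0]},{"xyz":[0.08,-0.3,0],"rot":[0,0,0]},{"xyz":[0,0,0],"rot":[0,0,0]},{"xyz":[0,0,0],"rot":[0,0,0]}]'
python3 - <<'E'
from h import *
o=ctrl.observe();print(o['ee_pos'],o['contact_force'],o['opening'])
for n in('side','top'):
    p,d=get_image(n);cv2.imwrite(f'pics/{n}3.png',p[:,:,::-1])
E
```

```text
t: 5.85
ee_pos: [602.4, 323.3, 206.5]
ee_rot: [-180.0, -0.0, -8.9]
contact_force: [-2.8, -0.3, 6.9]
opening: 0.316
t: 6.25
ee_pos: [602.5, 322.6, 206.5]
ee_rot: [-179.5, 0.2, -8.6]
contact_force: [-6.7, 24.8, 4.1]
opening: 0.318
[602.49636922 322.61211941 206.48225696] [-6.66137745 24.80575724  4.08795017] 0.3182487089816983
```

View pics/side3.png

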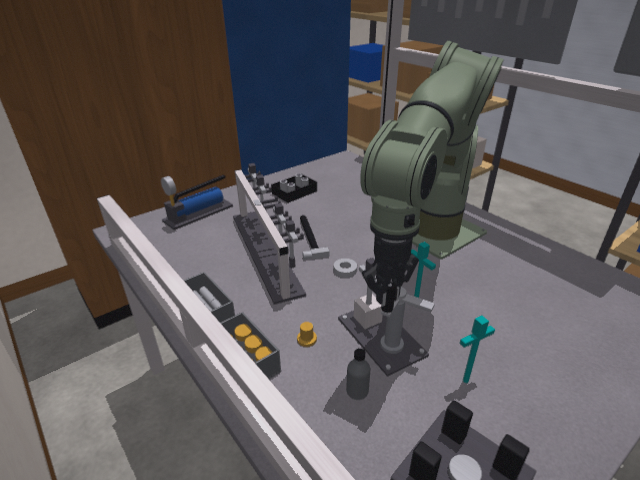

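The crank is at its stop: the reaction rose to 25 N exactly where 2.6 rad was predicted, at (602.5,322.6). The side picture shows the arm end at about (425,303), with the strap swung off to the near side of the post. Next I relieve the force, let go, and lift.

```bash
python3 -m handwheel '[{"xyz":[-0.08,0.5,0],"rot":[0,0,0]},{"xyz":[0,0,0],"rot":[0,0,0]},{"xyz":[0,0,0],"rot":[0,0,0]}]';python3 -m handwheel '[{"xyz":[0,0,0],"rot":[0,0,0]},{"xyz":[0,0,0],"rot":[0,0,0]},{"xyz":[0,0,0],"rot":[0,0,0]},{"xyz":[0,0,0],"rot":[0,0,0]},{"xyz":[0,0,0],"rot":[0,0,0]},{"xyz":[0,0,0],"rot":[0,0,0]}]' 1; python3 -m handwheel '[{"xyz":[0,0,3],"rot":[0,0,0]},{"xyz":[0,0,3],"rot":[0,0,0]},{"xyz":[0,0,3],"rot":[0,0,0]},{"xyz":[0,0,0],"rot":[0,0,0]}]'
```

```text
t: 6.65
ee_pos: [602.5, 323.2, 206.4]
ee_rot: [-179.9, 0.1, -8.8]
contact_force: [-8.6, 3.1, 8.0]
opening: 0.314
t: 7.25
ee_pos: [603.4, 322.2, 205.9]
ee_rot: [180.0, 0.0, -8.9]
contact_force: [-0.2, -0.7, 0.1]
opening: 1.0
t: 7.65
ee_pos: [604.4, 322.4, 299.7]
ee_rot: [-179.8, -0.3, -8.9]
contact_force: [0.3, 0.0, 0.3]
opening: 0.998
```

```bash
python3 -m handwheel '[{"xyz":[-2.6,-4,0],"rot":[0,0,0]},{"xyz":[-2.6,-4,0],"rot":[0,0,0]},{"xyz":[-2.6,-4,0],"rot":[0,0,0]},{"xyz":[0,-1.1,0],"rot":[0,0,0]},{"xyz":[0,0,0],"rot":[0,0,0]},{"xyz":[0,0,0],"rot":[0,0,0]}]'
python3 - <<'E'
from h import *
for n in('side','top'):
    p,d=get_image(n);cv2.imwrite(f'pics/{n}4.png',p[:,:,::-1])
    x,y=(320,200) if n=='side' else (150,190)
    cv2.imwrite(f'pics/c_{n}4.png',cv2.resize(p[y:y+150,x:x+150,::-1],None,fx=4,fy=4,interpolation=cv2.INTER_CUBIC))
o=ctrl.observe();print(o['ee_pos'],o['ee_rot'],proj('side',[o['ee_pos'],[525,191,208],[525,191,187]]))
E
```

```text
t: 8.25
ee_pos: [532.4, 201.2, 295.9]
ee_rot: [-180.0, -0.0, -8.9]
contact_force: [0.1, 0.5, 0.6]
opening: 0.999
[532.3134626  201.40963755 295.6091608 ] [-1.79985600e+02  1.33019626e-02 -8.83947566e+00] [[374.15993838 233.05660371]
 [371.14641214 260.11472959]
 [370.65811905 266.89065301]]
```

View pics/c_side4.png

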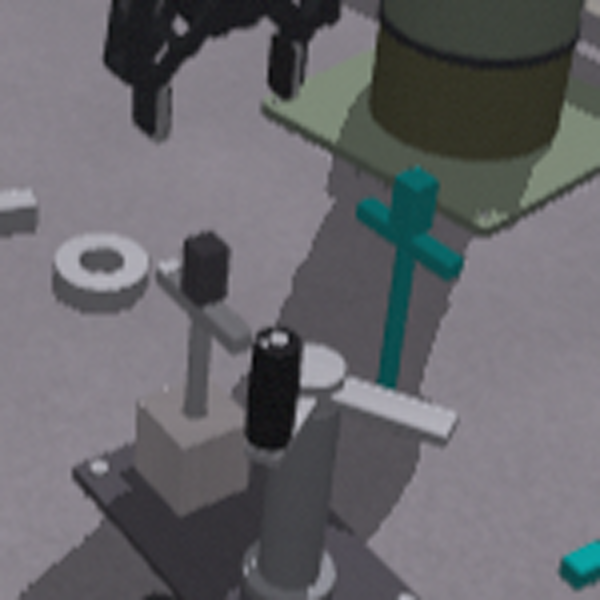

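View pics/c_top4.png

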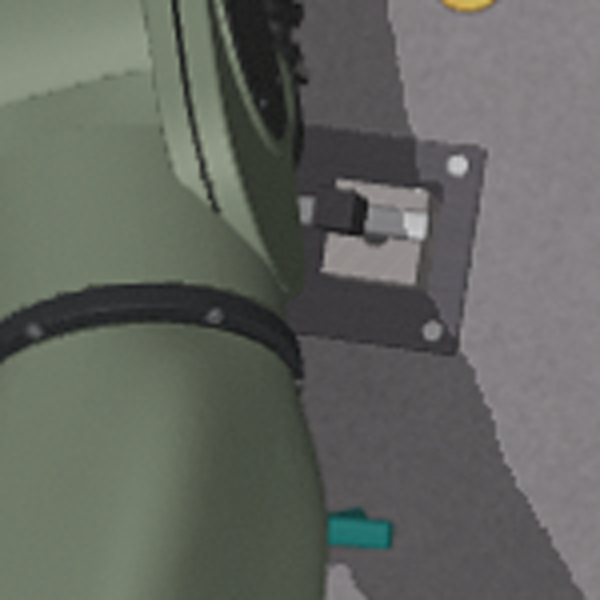

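The strap (crop side4, (400,405)) is well clear. The head's top is at side (371.5,260.7), against a projection of (371.1,260.1) for (525,191,208). Centre over it, then descend.

```bash
python3 -m handwheel '[{"xyz":[-0.73,-1.04,0],"rot":[0,0,0]},{"xyz":[0,0,0],"rot":[0,0,0]},{"xyz":[0,0,0],"rot":[0,0,0]},{"xyz":[0,0,-2.5],"rot":[0,0,0]},{"xyz":[0,0,-2.5],"rot":[0,0,0]},{"xyz":[0,0,-1],"rot":[0,0,0]},{"xyz":[0,0,0],"rot":[0,0,0]},{"xyz":[0,0,0],"rot":[0,0,0]}]'
```

```text
t: 9.15
ee_pos: [525.2, 190.1, 236.9]
ee_rot: [-180.0, -0.0, -8.9]
contact_force: [0.1, -0.0, 0.1]
opening: 0.998
```

```bash
python3 -m handwheel '[{"xyz":[0,0.05,-2],"rot":[0,0,0]},{"xyz":[0,0,-2],"rot":[0,0,0]},{"xyz":[0,0,-2],"rot":[0,0,0]},{"xyz":[0,0,-0.5],"rot":[0,0,0]},{"xyz":[0,0,0],"rot":[0,0,0]},{"xyz":[0,0,0],"rot":[0,0,0]}]';python3 -m handwheel '[{"xyz":[0,0,0],"rot":[0,0,0]},{"xyz":[0,0,0],"rot":[0,0,0]},{"xyz":[0,0,0],"rot":[0,0,0]},{"xyz":[0,0,0],"rot":[0,0,0]},{"xyz":[0,0,0],"rot":[0,0,0]},{"xyz":[0,0,0],"rot":[0,0,0]},{"xyz":[0,0,0],"rot":[0,0,0]},{"xyz":[0,0,0],"rot":[0,0,0]},{"xyz":[0,0,0],"rot":[0,0,0]}]' 0.1 60;  python3 - <<'E'
from h import *
p,d=get_image('side'); cv2.imwrite('pics/c_side5.png',cv2.resize(p[200:330,320:440,::-1],None,fx=4.5,fy=4.5,interpolation=cv2.INTER_CUBIC))
E
```

```text
t: 9.75
ee_pos: [525.3, 190.5, 172.3]
ee_rot: [-179.9, -0.1, -8.9]
contact_force: [1.0, 0.5, -0.3]
opening: 1.001
t: 10.65
ee_pos: [524.7, 190.4, 171.3]
ee_rot: [-180.0, -0.0, -8.9]
contact_force: [-0.6, -0.6, 5.4]
opening: 0.246
```

View pics/c_side5.png

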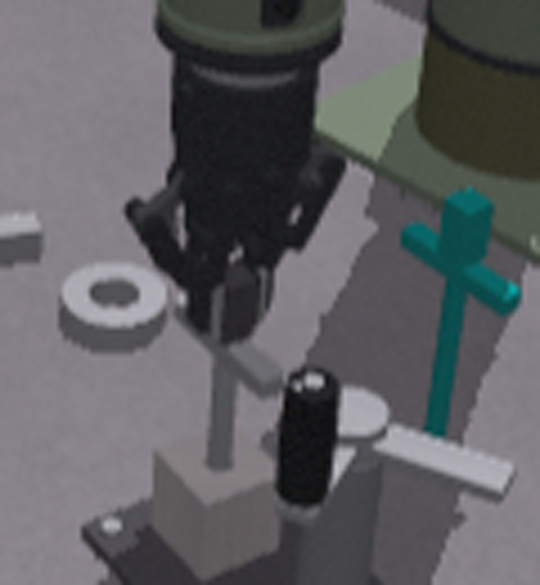

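The crop shows the jaws closed on the dark head at (225,310), crossbar free below and the strap away. Opening reads 21 mm on the 22 mm head. Lifting straight up.

```bash
python3 -m handwheel '[{"xyz":[0,0,0.5],"rot":[0,0,0]},{"xyz":[0,0,1.5],"rot":[0,0,0]},{"xyz":[0,0,2],"rot":[0,0,0]},{"xyz":[0,0,2],"rot":[0,0,0]},{"xyz":[0,0,2],"rot":[0,0,0]},{"xyz":[0,0,0],"rot":[0,0,0]},{"xyz":[0,0,0],"rot":[0,0,0]}]';  python3 - <<'E'
from h import *
p,d=get_image('side'); cv2.imwrite('pics/c_side6.png',cv2.resize(p[180:310,320:440,::-1],None,fx=4.5,fy=4.5,interpolation=cv2.INTER_CUBIC))
o=ctrl.observe();print(o['ee_pos'],o['ee_rot'],o['contact_force'],o['opening'])
E
```

```text
t: 11.4
ee_pos: [524.5, 190.3, 250.6]
ee_rot: [-180.0, 0.0, -8.9]
contact_force: [0.0, -0.2, -4.8]
opening: 0.248
[524.34441391 190.28930472 250.16664049] [ 1.79974386e+02  6.51495687e-02 -8.90871523e+00] [-0.24740055  0.2475584  -4.43280721] 0.24876772858341512
```

View pics/c_side6.png

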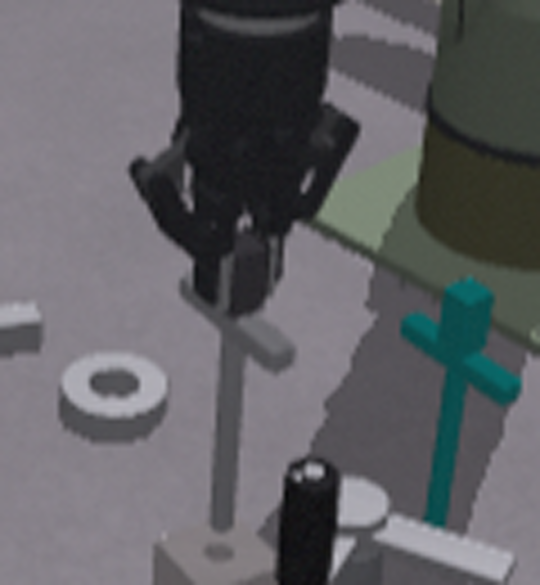

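Out of the nest, with a 4.5 N load. Carry it to about 110 mm in front of the empty fork, turning -0.136 rad.

```bash
python3 -m handwheel '[{"xyz":[-0.4,-1.5,0],"rot":[0,0,0]},{"xyz":[-0.7,-3,0],"rot":[0,0,-0.02]},{"xyz":[-0.9,-4,0],"rot":[0,0,-0.02]},{"xyz":[-0.9,-4,0],"rot":[0,0,-0.02]},{"xyz":[-0.9,-4,0],"rot":[0,0,-0.02]},{"xyz":[-0.9,-4,0],"rot":[0,0,-0.02]},{"xyz":[-0.9,-4,0],"rot":[0,0,-0.02]},{"xyz":[-0.9,-4,0],"rot":[0,0,-0.016]},{"xyz":[-0.9,-4,0],"rot":[0,0,0]},{"xyz":[-0.9,-4,0],"rot":[0,0,0]}]'; python3 -m handwheel '[{"xyz":[-0.9,-3,0],"rot":[0,0,0]},{"xyz":[-0.5,-1.5,0],"rot":[0,0,0]},{"xyz":[0,0,0],"rot":[0,0,0]},{"xyz":[0,0,0],"rot":[0,0,0]}]'
```

```text
t: 12.45
ee_pos: [440.8, -176.0, 250.3]
ee_rot: [-180.0, 0.1, -16.7]
contact_force: [2.3, 0.9, -4.6]
opening: 0.25
t: 12.85
ee_pos: [427.5, -219.3, 250.4]
ee_rot: [-180.0, 0.1, -16.7]
contact_force: [0.6, 1.6, -4.1]
opening: 0.251
```

Run:
```python
from h import *
for n in('side','top'):
    p,d=get_image(n);cv2.imwrite(f'pics/{n}7.png',p[:,:,::-1]);np.save(f'pics/{n}7_d.npy',d)
    x,y=(215,130) if n=='side' else (340,170)
    w,h=(130,130) if n=='side' else (220,140)
    cv2.imwrite(f'pics/c_{n}7.png',cv2.resize(p[y:y+h,x:x+w,::-1],None,fx=3.6,fy=3.6,interpolation=cv2.INTER_CUBIC))
o=ctrl.observe();print(o['ee_pos'],o['ee_rot'],o['opening'])
```

```text
[ 427.89968227 -218.74584767  250.6693624 ] [-1.79966178e+02  4.75424907e-02 -1.66373830e+01] 0.2494662408016121
```

View pics/c_side7.png

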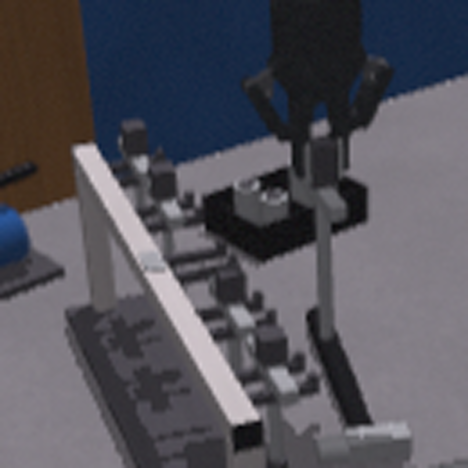

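View pics/c_top7.png

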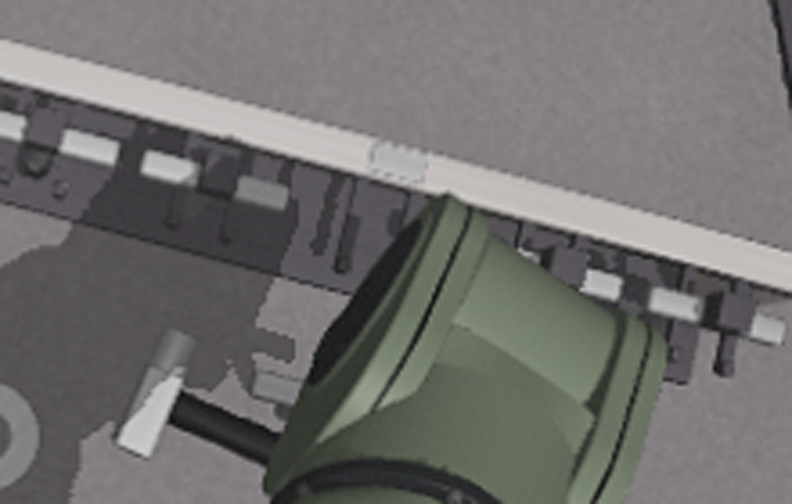

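Run:
```python
from h import *
th=np.radians(-16.7); X=np.array([np.cos(th),np.sin(th)]);Y=np.array([-np.sin(th),np.cos(th)]); s=np.array([532.5,-264.3])
f=lambda p:((p[:2]-s)@X,(p[:2]-s)@Y)
print('tag top',f(plane('top',(450.3,214.7),194)),'side',f(plane('side',(257.5,202.5),194)))
for n,off in(('top',(0,0)),('side',(0,0))):
    C=np.load(f'pics/{n}0_c.npy').reshape(-1,3); q=(C[:,:2]-s); a=q@X;b=q@Y
    m=(C[:,2]>176)&(C[:,2]<200)&(a<20)&(a>-45)&(abs(b)<32)
    for sg in(1,-1):
        k=m&(sg*b>0); print(n,sg,k.sum(),'b med',np.median(b[k]).round(1),np.percentile(b[k],[5,95]).round(1),'a min',np.percentile(a[k],2).round(1), 'slope',np.degrees(np.polyfit(a[k],b[k],1)[0]).round(1))
o=ctrl.observe();e=o['ee_pos']
hd=np.array([*e[:2],e[2]+15]); Y3=np.array([*Y,0])
print((proj('side',[hd+[0,0,21],hd+45*Y3-[0,0,29],hd-[0,0,177]])-[215,130])*3.6, f(e))
```

```text
tag top (np.float64(39.2435491764615), np.float64(-1.8136069599268407)) side (np.float64(40.07003971674899), np.float64(6.350678644882624))
top 1 104 b med 15.0 [10.7 18.7] a min -32.4 slope -0.3
top -1 109 b med -17.5 [-22.1 -13.9] a min -32.6 slope -0.6
side 1 36 b med 18.8 [12.7 22.9] a min -29.3 slope 4.3
side -1 54 b med -14.0 [-20.6  -9.5] a min -29.8 slope 0.6
[[318.79259088 138.21867657]
 [338.13642653 211.95238609]
 [324.48842233 334.81923926]] (np.float64(-113.27900218880333), np.float64(13.574790152763311))
```

The two cameras put the gap centre at -1.4 and +2.4 mm laterally. Corrected by the offset found at the crank, that is about +0.5 mm. Shift sideways first, then enter.

```bash
python3 -m handwheel '[{"xyz":[-0.2,-0.6,0],"rot":[0,0,0]},{"xyz":[-0.18,-0.65,0],"rot":[0,0,0]},{"xyz":[0,0,0],"rot":[0,0,0]},{"xyz":[0.96,-0.29,0],"rot":[0,0,0]},{"xyz":[1.92,-0.57,0],"rot":[0,0,0]},{"xyz":[1.92,-0.57,0],"rot":[0,0,0]},{"xyz":[0.96,-0.29,0],"rot":[0,0,0]},{"xyz":[0,0,0],"rot":[0,0,0]},{"xyz":[0,0,0],"rot":[0,0,0]}]'
python3 - <<'E'
from h import *
th=np.radians(-16.7); X=np.array([np.cos(th),np.sin(th)]);Y=np.array([-np.sin(th),np.cos(th)]); s=np.array([532.5,-264.3])
e=ctrl.observe()['ee_pos'];print((e[:2]-s)@X,(e[:2]-s)@Y)
E
```

```text
t: 13.85
ee_pos: [481.1, -249.2, 250.9]
ee_rot: [-180.0, 0.0, -16.7]
contact_force: [-2.0, 0.8, -4.1]
opening: 0.248
-53.604325951800604 -0.3380924088413667
```

```bash
python3 -m handwheel '[{"xyz":[1.0,-0.26,0],"rot":[0,0,0]},{"xyz":[1.2,-0.34,0],"rot":[0,0,0]},{"xyz":[1.2,-0.34,0],"rot":[0,0,0]},{"xyz":[1.2,-0.34,0],"rot":[0,0,0]},{"xyz":[0.55,-0.18,0],"rot":[0,0,0]},{"xyz":[0,0,0],"rot":[0,0,0]},{"xyz":[0,0,0],"rot":[0,0,0]},{"xyz":[0,0,-1],"rot":[0,0,0]},{"xyz":[0,0,-1],"rot":[0,0,0]},{"xyz":[0,0,0],"rot":[0,0,0]}]'
python3 - <<'E'
from h import *
th=np.radians(-16.7); X=np.array([np.cos(th),np.sin(th)]);Y=np.array([-np.sin(th),np.cos(th)]); s=np.array([532.5,-264.3])
for n in('side','top'):
    p,d=get_image(n);cv2.imwrite(f'pics/{n}8.png',p[:,:,::-1])
    x,y=(215,130) if n=='side' else (380,170)
    w,h=(130,130) if n=='side' else (160,110)
    cv2.imwrite(f'pics/c_{n}8.png',cv2.resize(p[y:y+h,x:x+w,::-1],None,fx=4.6,fy=4.6,interpolation=cv2.INTER_CUBIC))
e=ctrl.observe()['ee_pos'];print((e[:2]-s)@X,(e[:2]-s)@Y,e)
E
```

```text
t: 14.85
ee_pos: [532.3, -263.5, 229.4]
ee_rot: [-180.0, 0.1, -16.7]
contact_force: [0.0, 0.5, -4.9]
opening: 0.247
0.22520441850896983 0.5017864088876114 [ 532.85989946 -263.88409255  230.81564778]
```

View pics/c_side8.png

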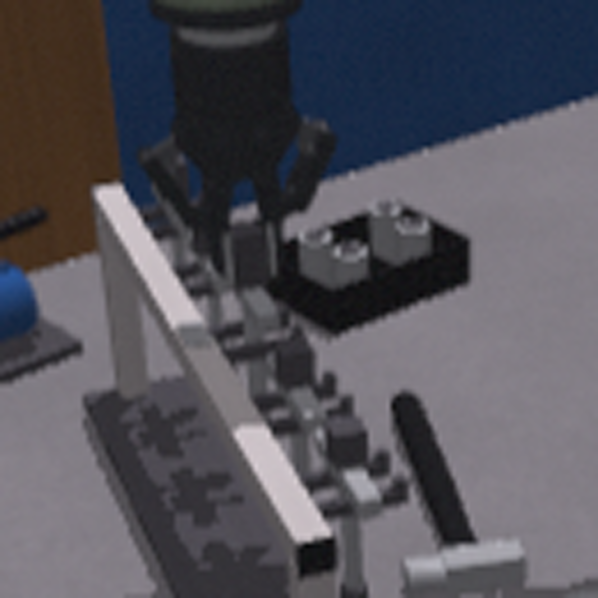

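View pics/c_top8.png

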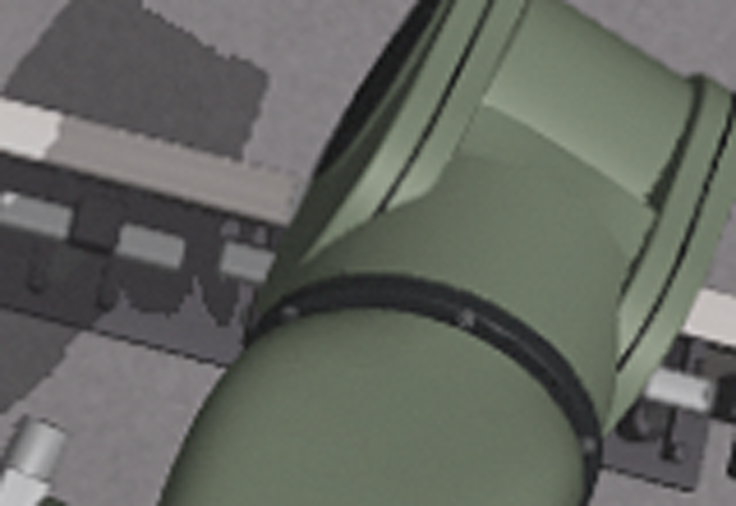

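The top crop shows our crossbar end at (225–270,260), collinear with the neighbour's, whose end is at (185,245). That is a gap of about 16 mm, as expected. Lowering gently.

```bash
python3 -m handwheel '[{"xyz":[0,0,-0.5],"rot":[0,0,0]},{"xyz":[0,0,-0.5],"rot":[0,0,0]},{"xyz":[0,0,-0.5],"rot":[0,0,0]},{"xyz":[0,0,-0.4],"rot":[0,0,0]},{"xyz":[0,0,0],"rot":[0,0,0]},{"xyz":[0,0,0],"rot":[0,0,0]}]'
```

```text
t: 15.55
ee_pos: [533.0, -264.0, 212.1]
ee_rot: [-180.0, 0.0, -16.7]
contact_force: [-0.8, 0.6, -4.1]
opening: 0.249
```

```bash
python3 -m handwheel '[{"xyz":[0,0,-0.2],"rot":[0,0,0]},{"xyz":[0,0,0],"rot":[0,0,0]},{"xyz":[0,0,0],"rot":[0,0,0]}]'; python3 -m handwheel '[{"xyz":[0,0,-0.15],"rot":[0,0,0]},{"xyz":[0,0,0],"rot":[0,0,0]},{"xyz":[0,0,0],"rot":[0,0,0]}]'
```

```text
t: 15.85
ee_pos: [533.0, -264.0, 210.2]
ee_rot: [-180.0, -0.0, -16.7]
contact_force: [-0.6, -0.0, -4.5]
opening: 0.253
t: 16.15
ee_pos: [533.0, -263.9, 208.6]
ee_rot: [-180.0, 0.0, -16.7]
contact_force: [0.2, -1.1, -3.1]
opening: 0.247
```

```bash
python3 -m handwheel '[{"xyz":[0,0,-0.15],"rot":[0,0,0]},{"xyz":[0,0,0],"rot":[0,0,0]},{"xyz":[0,0,0],"rot":[0,0,0]}]'; python3 -m handwheel '[{"xyz":[0,0,-0.1],"rot":[0,0,0]},{"xyz":[0,0,0],"rot":[0,0,0]},{"xyz":[0,0,0],"rot":[0,0,0]}]'
```

```text
t: 16.45
ee_pos: [533.0, -264.0, 207.1]
ee_rot: [-180.0, 0.0, -16.7]
contact_force: [0.2, 0.2, -4.9]
opening: 0.253
t: 16.75
ee_pos: [533.1, -264.0, 206.4]
ee_rot: [-180.0, -0.0, -16.7]
contact_force: [-1.0, 0.6, 3.4]
opening: 0.244
```

Contact at TCP 206.4, against 206.3 predicted; the load is now carried by the fork. Letting go.

```bash
python3 -m handwheel '[{"xyz":[0,0,0],"rot":[0,0,0]},{"xyz":[0,0,0],"rot":[0,0,0]},{"xyz":[0,0,0],"rot":[0,0,0]},{"xyz":[0,0,0],"rot":[0,0,0]}]' 0.65 20; python3 -m handwheel '[{"xyz":[0,0,0],"rot":[0,0,0]},{"xyz":[0,0,1],"rot":[0,0,0]},{"xyz":[0,0,2],"rot":[0,0,0]},{"xyz":[0,0,3],"rot":[0,0,0]},{"xyz":[0,0,3],"rot":[0,0,0]},{"xyz":[0,0,0],"rot":[0,0,0]}]'; python3 -m handwheel '[{"xyz":[-3,1,1],"rot":[0,0,0]},{"xyz":[-4,3,1],"rot":[0,0,0]},{"xyz":[-4,4,1],"rot":[0,0,0]},{"xyz":[-2,4,0],"rot":[0,0,0]},{"xyz":[0,4,0],"rot":[0,0,0]},{"xyz":[0,4,0],"rot":[0,0,0]},{"xyz":[0,4,0],"rot":[0,0,0]},{"xyz":[0,4,0],"rot":[0,0,0]},{"xyz":[0,0,0],"rot":[0,0,0]},{"xyz":[0,0,0],"rot":[0,0,0]}]'
python3 - <<'E'
from h import *
for n in('side','top'):
    p,d=get_image(n);cv2.imwrite(f'pics/{n}9.png',p[:,:,::-1]); c=cloud(n,d)
    x,y=(225,155) if n=='side' else (320,170)
    w,h=(110,145) if n=='side' else (250,110)
    k=4 if n=='side' else 3.2
    cv2.imwrite(f'pics/c_{n}9.png',cv2.resize(p[y:y+h,x:x+w,::-1],None,fx=k,fy=k,interpolation=cv2.INTER_CUBIC))
    P=c.reshape(-1,3); m=(P[:,2]>212)&(P[:,2]<252)&(P[:,1]<0)&(P[:,1]>-560)&(P[:,0]>420)&(P[:,0]<700)
    kk,L,s,ce=cv2.connectedComponentsWithStats(m.reshape(480,640).astype(np.uint8))
    for i in range(1,kk):
        if s[i,4]>15:
            Q=P[(L==i).ravel()]; z=np.percentile(Q[:,2],90);T=Q[Q[:,2]>z-8]; r=cv2.minAreaRect(T[:,:2].astype(np.float32)); print(n,ce[i].round(1),s[i,4],np.round(r[0],1),np.round(r[1],1),round(r[2],1),z.round(1))
E
```

```text
t: 17.15
ee_pos: [533.0, -264.0, 206.1]
ee_rot: [-180.0, -0.0, -16.7]
contact_force: [-0.3, 0.1, -0.3]
opening: 0.651
t: 17.75
ee_pos: [533.8, -264.7, 300.3]
ee_rot: [179.9, -0.3, -16.7]
contact_force: [-1.0, -0.2, -0.4]
opening: 0.65
t: 18.75
ee_pos: [408.9, 10.6, 324.7]
ee_rot: [-180.0, -0.0, -16.6]
contact_force: [-1.0, -1.6, -0.7]
opening: 0.653
side [251.7 166.9] 45 [ 475.5 -463.5] [25.9 21. ] 75.3 229.8
side [259.6 178.8] 53 [ 504.7 -361.9] [21.5 21.3] 71.5 230.2
side [268.4 190.4] 87 [ 536.3 -261.2] [28.9 22.1] 78.6 241.2
side [278.3 207.2] 64 [ 564.6 -162.4] [24.6 23.3] 85.3 227.7
side [289.8 224.4] 70 [594.5 -62.4] [25.3 20.7] 73.6 226.4
top [352.5 205.2] 119 [591.7 -65.6] [21.8 21.9] 73.4 228.4
top [400.3 218. ] 128 [ 561.8 -164.4] [22.4 22.8] 76.4 230.4
top [448.6 229.9] 149 [ 532.4 -264.1] [20.9 23.2] 74.9 243.9
top [496.6 243.9] 136 [ 501.1 -366.1] [22.5 21.9] 74.3 232.5
top [542.6 256.5] 132 [ 470.8 -466.2] [21.9 20.5] 67.7 232.8
```

View pics/c_side9.png

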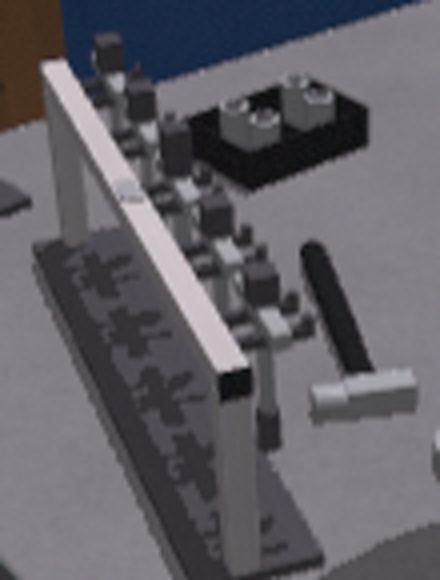

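View pics/top9.png

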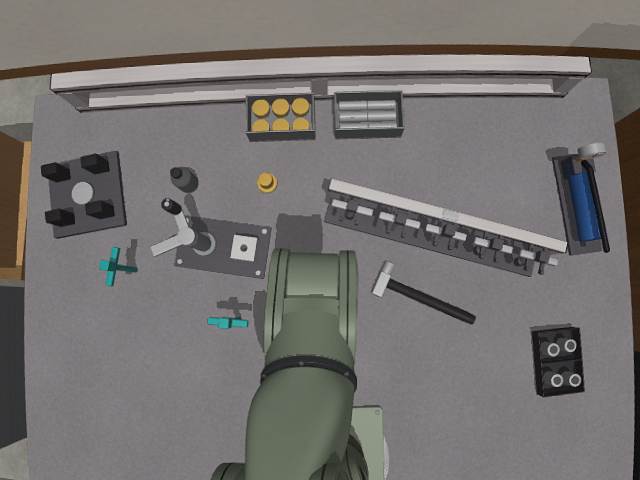

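The top picture shows the wrench in the middle fork at (448,230), in line with its neighbours. The nest is empty and the sleeve is at (168,203). One last check of the crank angle and stillness.

Run:
```python
from h import *
p,d=get_image('top');c=cloud('top',d)[190:225,150:190].reshape(-1,3)
Q=c[(c[:,2]>243)&(c[:,2]<262)];r=cv2.minAreaRect(Q[:,:2].astype(np.float32))[0]
a=np.arctan2(r[1]-297.3,r[0]-540.4); print('sleeve',r,'crank',np.radians(170.9)-a)
o=ctrl.observe();print(o['t'],o['ee_pos'],np.abs(o['qd']).max(),o['contact_force'])
```

```text
sleeve (600.9652099609375, 321.5741271972656) crank 2.6015776674375513
18.9 [408.96489325   9.26905496 324.69088605] 0.22020064806475856 [-0.68968386 -0.1060472   0.22350987]
```

```bash
python3 -c "
from workcell import ctrl
print(ctrl.hand_in())"
```

```text
the job is handed in; nothing more can be done
None
```

The crank is wound to its stop and the wrench hangs, released, in the empty middle fork. I handed the job in at about 19 s; no verdict was given.

I held the sleeve throughout the winding and felt the stop as a 25 N reaction. The wrench came straight up out of the nest, entered the fork from the front and was lowered until the fork took its weight. I then let go and moved the arm well clear.

**Crank:** the last picture puts it at about 2.60 rad.

**Wrench:** its head is about 1 mm along the prongs and 2 mm sideways from the seat in the top view. Its top is at a height of 241 to 244 mm, against 243 mm expected. The crossbar is in line with the neighbours.

**Neighbours:** the four heads measured within about 1 mm of where they started.

**Other things on the bench:** the hammer, bush and oil bottle look unmoved in the last top view. I did not measure them. The bearing was hidden behind the arm in that view, so I could not check it at the end. It was last seen in the crop taken just after the lift, and nothing was carried low over it.

**Disagreement between cameras:** the two views differ by 3 to 5 mm in absolute position. I resolved this with the position felt at the crank, and the touchdown height agreed with it: 206.4 mm against 206.3 mm predicted.

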